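# Stand the fallen bottle in the hold-down stand and latch the arm over it

## Robot

A 6-joint arm with a two-finger parallel gripper is mounted at the origin on the work surface. World frame = base frame: x ahead of the robot, y to its left, z up, the work surface at z = 0. Lengths are in mm, angles in degrees, forces in N, time in s.
With the tool pointing down it reaches from about 350 to 850 mm from the base axis. Payload 8.1 kg.
Tool frame: the origin (TCP) lies between the finger pads, 19 mm behind the fingertips; this is the grasp point; z points along the fingers, y is the line along which they close (so a half turn about z gives the same grasp; the last joint's range is limited). The gripper opens to 85 mm and grips with 20 to 120 N. Pads are 22 mm wide; open, the fingers measure 114 mm over their backs; the gripper's body (76 mm by 85 mm) begins 54 mm behind the grasp point. The pads swing forward as they close: fully open they stand 13 mm farther back than shut.
Start: joints at [-72.387, 7.471, 85.268, -0, 87.261, -4.893], TCP at [229.686, -554.301, 249.992] pointing down, gripper open.
Joint ranges: [-169.43, 169.43], [-51.17, 129.36], [1.28, 143.12], [-76.62, 256.62], [0, 156.53], [-152.29, 152.29]. Speed limits (degrees/s): [136.94, 136.94, 159.86, 180, 180, 180].

## Interface

Orientations are given as [roll, pitch, yaw] about the fixed x, y, z axes, in that order (R = Rz(yaw) Ry(pitch) Rx(roll)).
In Python, from bench import r gives the robot as it stands. The module is installed in compiled form; this text tells all that it offers.
- The arm moves only by the shell command python3 -m handwheel 'ROWS' [FORCE]. ROWS is JSON, a list of rows, each a list of 7 numbers: the shift along the tool's x, y, z in m, then the turn, a rotation vector about the tool's x, y, z in degrees, then the finger opening in m, from 0 to 0.0854. In form: [[tx, ty, tz, ax, ay, az, claw], ...]. A call has 1 to 8 rows; each row shifts and turns the commanded pose from where the row before left it, along the tool's axes as they then stand; what a row does not reach is not made up. A row lasts 1/12 s, in which the tool goes at most 41.7 mm and 7.16 degrees, less where a joint would pass 70% of its speed; a pose out of reach is approached as far as the arm can. A call with a gripper value outside its range is refused whole. The fingers move at their own pace and stop on an object; FORCE is the grip in N (left out, the last holds). Time passes only in rows, so rows that do not move let the fingers close. It gives the time, the measured TCP pose, the force, the opening and the grip force at its end, in the units of the state.
- r.sense(): the state, without advancing time (a new reading comes with each control period).
- r.snapshot(name): name is "scene" or "top" or "wrist"; returns (picture, depth): 420x560x3 uint8, blue, green, red; 420x560 float32, mm along the optical axis (not along the pixel's ray), 0 where there is no reading.
- r.calibration(name): a dict with "vfov" (degrees; the focal length in pixels is half the picture's height over the tangent of half this angle, whatever the lens; pixels are square), "cx", "cy" (the principal point, pixels), "rvec" (rotation vector, rad) and "tvec" (3), from world to camera coordinates, as OpenCV has them; the wrist camera has in their place "tool_from_camera" (4x4, takes a point from camera to tool coordinates, whose origin is the TCP and whose axes are the flange's). Camera axes: x right, y down, z forward; pixel columns grow to the right and rows downward; lengths in mm; the calibration is good to about 2 mm. The wrist camera is an equidistant fisheye: a pixel r from the principal point sees the ray r / f radians off the axis. A picture is of the moment at which its call begins: read the wrist's pose just before it. calibration takes no time and is no camera call.
- r.hand_in(): hands the job in; it is judged then, once.
The state is a dict: "time": time; "joint_pos": joint angles; "qd": joint speeds; "joint_efforts": joint torques, N m; "tool_pos": TCP position; "tcp_rot": TCP orientation; "ft_force": force on the tool from outside, world axes, zero at the start; "wrist_torque": the same for the moment, N m; "finger_gap": finger opening in mm; "grip_force": force on a finger pad.
Only numpy, scipy, OpenCV 4.12 (cv2) and the standard library are available. Lean on these libraries where they do the work, as an engineer would, in place of code of your own. Each camera call takes 0.05 s, during which the arm holds its last target. There are 200 camera calls.

## Task

One of the two bottles has fallen over on the packing bench: stand it upright, cap up, in the middle of the round rubber mat of the hold-down stand and let go of it. Then press the stand's sprung arm down over it until the catch snaps in and holds the arm down by itself, without forcing it against its stop. Leave the standing bottle, the two tape rolls and the screwdriver where they are.

Things in the scene. Friction and masses are not known exactly. Their poses are not given: they have to be found in the camera images.
- bottle: the bottle that lies on its side at the start: white plastic, body 60 mm across and 88 mm tall, then a short shoulder (36 mm across) and a black cap 32 mm across, 120 mm tall in all, about 0.3 kg. Origin: centre of its underside; its z axis points from base to cap (level when lying, up when standing). It can roll
- bottle_b: the other bottle, of the same make and size, standing upright on the bench: leave it. Origin: centre of its underside
- stand: hold-down stand, fixed to the bench, its angle varies by up to 0.25 rad. Origin: under the middle of its mat, at bench height; x points away from its open front (the robot's side), y along the arm from hinge to press tab, z up. Base plate 12 mm thick, x -60 to 80, y -150 to 195 mm. Hinge cheeks y -98 to -134, x -26 to 26, 168 mm high; catch post y 162 to 188, x -15 to 15, 180 mm high
- mat (a point): middle of the top of the stand's round rubber mat, 72 mm across, its top 14 mm above the bench; the bottle is to stand here
- hinge_mid (a point): point on the arm's hinge axis, in the middle of the arm: 100 mm to -y of the mat's middle, 151 mm above the bench. The axis is along the stand's x
- press_tab (a point): middle of the top of the ribbed steel press tab (44 mm along x by 46 mm) at the arm's free end, 202 mm from the hinge: about 270 mm above the bench when raised, 157 mm when latched (then at stand x = 0, y = 102). Arm 26 mm wide, 12 mm thick; a rubber pad under it, over the mat, ends 137 mm above the bench when latched, 3 mm above the bottle's cap
- hold_arm (a joint): angle of the arm in rad: 0 = raised 34 degrees by its spring, 0.6 = level on its stop. It pushes back with 1 to 3 N at the tab, 15 to 20 N where its nose passes the ball catch on the post (0.51 to 0.56); past about 0.57 the catch pulls it on to 0.6 and holds it. Released before that, it springs up again or hangs half-way
- tape_roll: roll of clear tape, 100 mm across, 48 mm high, flat on the bench. Origin: centre of its underside
- tape_roll_b: empty brown cardboard tape core, 90 mm across, 50 mm high, flat on the bench. Origin: centre of its underside
- screwdriver: black-handled screwdriver, 180 mm long, lying on the bench between the robot and the stand; its x axis runs along it
- lamp_edge (a point): middle of the lower front edge of the lamp bar over the stand, 422 mm above the bench, 30 mm to -x of the mat's middle. The bar is 345 mm long (y), 100 mm deep, on two 18 mm posts at stand x = 62, y = -138 and 183. It leaves no room for a tool pointing straight down at mat or arm: come in tilted 35 to 45 degrees from the open front
Things that resemble listed ones, but are neither listed nor needed, are in the scene too. What is shaped like the bottle but blue or purple is not meant.

How it is judged:
By the outcome, as a careful person would: the job done as asked, in the order asked, and still so for the second after the job is handed in, with the robot touching nothing.
It also fails if it takes over 64 s, if anything falls off the work surface, if the arm or the gripper's body presses on something with over 40 N, if the wrist force passes 120 N, or if a joint passes its speed limit or range.

## Working session

There is one attempt and no reset: what is moved stays moved. The work goes in short steps, Python scripts to look and compute and a shell command to move; the robot and the scene stay as the last step left them, time stands still between calls to the robot, and variables do not carry over. Pictures are saved under pics/ and viewed, at most 10 in all, crops included, and the job is handed in when it is done.

```bash
mkdir -p pics; cat > h.py <<'E'
import numpy as np, cv2
from bench import r
from scipy.spatial.transform import Rotation as R
def cloud(name):
    im,d=r.snapshot(name); c=r.calibration(name)
    f=210/np.tan(np.radians(c['vfov'])/2)
    v,u=np.mgrid[:420,:560]
    P=np.stack([(u-c['cx'])/f*d,(v-c['cy'])/f*d,d],-1)
    M=cv2.Rodrigues(np.array(c['rvec'],float))[0]; t=np.array(c['tvec'],float).ravel()
    W=(P-t)@M
    W[d==0]=np.nan
    return im,d,W
E
python3 - <<'E'
from h import *
for n in ("scene","top"):
    im,d,W=cloud(n); cv2.imwrite(f"pics/{n}.png",im); np.save(n+".npy",W); np.save(n+"_im.npy",im)
s=r.sense(); print(s); print(r.calibration("top"))
E
```

```text
{'time': 0.1, 'joint_pos': array([-7.23874619e+01,  7.51086512e+00,  8.53242134e+01,  1.23698907e-03,
        8.72627971e+01, -4.89268906e+00]), 'qd': array([ 0.03425732, -0.10810404, -0.09832333, -0.10443706, -0.04097089,
        0.06322272]), 'joint_efforts': array([ 1.39951382e-03, -5.70952499e+01, -5.01940763e+01, -8.19027764e-05,
        8.24228773e-03,  1.68295287e-05]), 'tool_pos': array([ 229.54665851, -553.83674305,  249.03719206]), 'tcp_rot': array([-1.79902586e+02, -9.57876417e-03,  2.25051589e+01]), 'ft_force': array([-0.45332765,  0.5222477 ,  0.64292792]), 'wrist_torque': array([-0.02943554, -0.01207583,  0.01148417]), 'grip_force': 0.0, 'finger_gap': 85.60635047129901}
{'vfov': 55.32923828451534, 'cx': 273.35564139635073, 'cy': 213.11116174350798, 'rvec': array([ 2.12806276, -2.0817381 ,  0.21810461]), 'tvec': array([ -10.81371801,  557.70156319, 1198.83722715])}
```

View pics/scene.png

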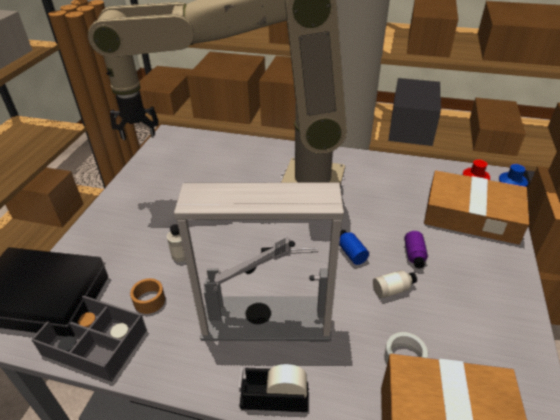

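View pics/top.png

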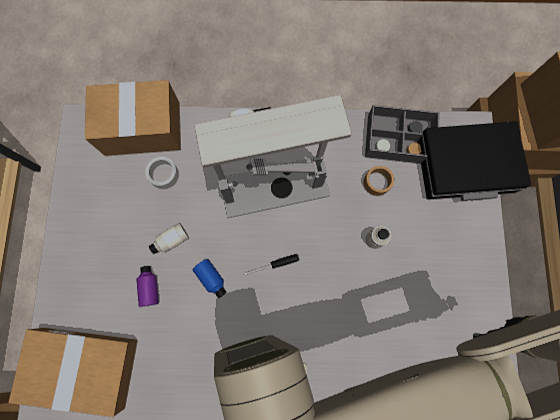

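The scene view looks back at the robot. In the top view, up is +x and left is +y. It shows:
- the lying white bottle at (172,237), cap at (153,249)
- the standing bottle at (378,236)
- the mat at (281,188)
- the hinge at (320,172) and the catch post at (225,188)
- the screwdriver at (272,265)

```bash
python3 - <<'E'
from h import *
W=np.load("top.npy"); im=np.load("top_im.npy").astype(int)
def rg(u0,u1,v0,v1): 
    m=np.zeros((420,560),bool); m[v0:v1,u0:u1]=1; return m
z=W[...,2]
# lying bottle
b=rg(140,195,215,262)&(z>15)
P=W[b]; c=P.mean(0); 
br=im.sum(-1)[b]
print("bottle n",len(P),"c",c,"zmax",np.percentile(P[:,2],[50,90,98]))
rect=cv2.minAreaRect(P[:,:2].astype(np.float32)); print(rect)
cap=P[br<200]; print("cap",cap.mean(0),len(cap)); body=P[br>=300]; print("body",body.mean(0))
# mat: dark & low
m=rg(262,300,172,204)&(z<30)&(im.sum(-1)<110)
print("mat",np.nanmean(W[m],0),m.sum(),cv2.minAreaRect(W[m][:,:2].astype(np.float32)))
# lamp
l=rg(185,360,90,170)&(z>400)
print("lamp",cv2.minAreaRect(W[l][:,:2].astype(np.float32)),np.median(z[l]))
# baseplate
for (u,v) in [(228,216),(328,194),(378,236),(160,172),(378,181),(272,265),(208,276),(258,168),(320,170),(225,186)]: print(u,v,W[v,u].round())
s=rg(240,305,250,280)&(im.sum(-1)<120)&(z<40); print("screw",W[s].min(0),W[s].max(0))
# scene view
S=np.load("scene.npy"); si=np.load("scene_im.npy").astype(int); zs=S[...,2]
m=np.zeros((420,560),bool); m[298:328,240:276]=1; m&=(si.sum(-1)<100)&(zs<30)
print("mat scene",S[m].mean(0),cv2.minAreaRect(S[m][:,:2].astype(np.float32)))
m=np.zeros((420,560),bool); m[265:300,370:420]=1; m&=zs>12
Q=S[m]; print("bottle scene",Q.mean(0),cv2.minAreaRect(Q[:,:2].astype(np.float32)),np.percentile(Q[:,2],98))
for (u,v) in [(285,245),(258,256),(215,285),(322,285)]: print(u,v,S[v,u].round())
E
```

```text
bottle n 670 c [468.95496001 325.88925981  52.15840752] zmax [54.76495505 61.77534951 64.16233934]
((467.9625549316406, 334.5625), (59.253082275390625, 120.31017303466797), 33.084259033203125)
cap [447.67291089 364.30542258  41.89908336] 62
body [471.07829569 322.70534814  53.87168821]
mat [655.34390382 -21.46402316  15.21177569] 330 ((654.9388427734375, -21.414955139160156), (66.58297729492188, 66.23698425292969), 1.6147255897521973)
lamp ((669.214599609375, 4.17242431640625), (103.9560546875, 345.0313720703125), 13.541653633117676) 443.0927516618957
228 216 [554. 149.  17.]
328 194 [ 638. -177.    7.]
378 236 [ 484. -311.  111.]
160 172 [706. 389.  -3.]
378 181 [ 688. -346.    0.]
272 265 [398.   2.  25.]
208 276 [358. 195.  64.]
258 168 [633.  43. 275.]
320 170 [ 687. -140.  107.]
225 186 [609. 142. 178.]
screw [392.3151712  -79.33435948  -2.64089119] [437.19861955   5.77646309  31.47227746]
mat scene [658.24125958 -21.64474579  14.11444402] ((657.2228393554688, -21.421653747558594), (65.6514663696289, 64.05021667480469), 26.143081665039062)
bottle scene [486.01446291 330.44874653  46.16980053] ((457.29248046875, 351.30645751953125), (67.45915222167969, 166.4740447998047), 38.374847412109375) 62.28048459296648
285 245 [640.  52. 280.]
258 256 [647. -15. 232.]
215 285 [ 704. -113.  161.]
322 285 [630. 145. 150.]
```

```bash
cat >> h.py <<'E'
from scipy.linalg import expm,logm
def frame(yaw,tilt,p):
    "tool down, x towards yaw, then tilted so that z leans by tilt deg towards +x heading"
    a,t=np.radians([yaw,tilt]); h=np.array([np.cos(a),np.sin(a),0]); up=np.array([0,0,1.])
    z=np.sin(t)*h-np.cos(t)*up; y=np.array([np.sin(a),-np.cos(a),0]); T=np.eye(4)
    T[:3,:3]=np.stack([np.cross(y,z),y,z],1); T[:3,3]=p; return T
def now():
    s=r.sense(); T=np.eye(4); T[:3,:3]=R.from_euler('xyz',s['tcp_rot'],degrees=True).as_matrix(); T[:3,3]=s['tool_pos']; return T
def step(A,B,lin=38,ang=6.8,n=None):
    D=np.linalg.inv(A)@B; rv=R.from_matrix(D[:3,:3]).as_rotvec(degrees=True)
    S=np.real(logm(D))
    n=n or int(np.ceil(max(np.linalg.norm(S[:3,3])/lin,np.linalg.norm(rv)/ang,1)))
    d=expm(S/n); print("n",n,"row m",(d[:3,3]/1000).round(4),"deg",R.from_matrix(d[:3,:3]).as_rotvec(degrees=True).round(2))
    print(" path",[ (A@expm(S*k/n))[:3,3].round().tolist() for k in range(0,n+1,max(1,n//5))])
E
python3 - <<'E'
from h import *
W=np.load("top.npy"); im=np.load("top_im.npy").astype(int); z=W[...,2]
m=np.zeros((420,560),bool); m[215:262,140:195]=1
b=m&(z>56)&(im.sum(-1)>250); P=W[b][:,:2]; c=np.median(P,0)
d=np.linalg.svd(P-P.mean(0))[2][0]; d*=np.sign(d[1]); print("axis",d,np.degrees(np.arctan2(d[1],d[0])),P.mean(0),len(P))
A=W[m&(z>15)][:,:2]; s=(A-P.mean(0))@d; l=(A-P.mean(0))@np.array([-d[1],d[0]]); print(np.percentile(s,[0,1,99,100]),np.percentile(l,[1,99]))
base=P.mean(0)+d*(np.percentile(s,99.5)-120); print("base",base)
print(r.calibration("wrist"))
T0=now(); T1=frame(22.5,0,[165,-400,330]); T2=frame(122,0,[330,260,330])
step(T0,T1); step(T1,T2)
E
```

```text
axis [-0.56230464  0.82693016] 124.21532931251872 [477.33664254 321.96021909] 295
[-44.30954449 -44.0695918   73.82118724  76.0964077 ] [-27.17516107  29.56692117]
base [502.83741472 284.45855874]
{'vfov': 65.70646984690485, 'cx': 275.910354608473, 'cy': 202.48317032041726, 'tool_from_camera': array([[-7.95694142e-04, -9.45910688e-01, -3.24426165e-01,
         8.41152553e+01],
       [ 9.99999681e-01, -7.75903183e-04, -1.90363111e-04,
        -2.01605310e-01],
       [-7.16567927e-05, -3.24426213e-01,  9.45911004e-01,
        -1.23678926e+02],
       [ 0.00000000e+00,  0.00000000e+00,  0.00000000e+00,
         1.00000000e+00]])}
n 5 row m [-0.0001 -0.0334 -0.0162] deg [-0.02 -0.    0.  ]
 path [[230.0, -554.0, 249.0], [217.0, -523.0, 265.0], [204.0, -492.0, 281.0], [191.0, -462.0, 298.0], [178.0, -431.0, 314.0], [165.0, -400.0, 330.0]]
n 21 row m [ 0.0366 -0.0039  0.    ] deg [ 0.    0.   -4.74]
 path [[165.0, -400.0, 330.0], [284.0, -314.0, 330.0], [369.0, -195.0, 330.0], [411.0, -54.0, 330.0], [404.0, 93.0, 330.0], [350.0, 229.0, 330.0]]
```

```bash
python3 -m handwheel '[[0,-0.0334,-0.0162,0,0,0,0.085],[0,-0.0334,-0.0162,0,0,0,0.085],[0,-0.0334,-0.0162,0,0,0,0.085],[0,-0.0334,-0.0162,0,0,0,0.085],[0,-0.0334,-0.0162,0,0,0,0.085]]' 40
python3 -m handwheel '[[0.0366,-0.0039,0,0,0,-4.85,0.085],[0.0366,-0.0039,0,0,0,-4.85,0.085],[0.0366,-0.0039,0,0,0,-4.85,0.085],[0.0366,-0.0039,0,0,0,-4.85,0.085],[0.0366,-0.0039,0,0,0,-4.85,0.085],[0.0366,-0.0039,0,0,0,-4.85,0.085],[0.0366,-0.0039,0,0,0,-4.85,0.085]]'
python3 -m handwheel '[[0.0366,-0.0039,0,0,0,-4.85,0.085],[0.0366,-0.0039,0,0,0,-4.85,0.085],[0.0366,-0.0039,0,0,0,-4.85,0.085],[0.0366,-0.0039,0,0,0,-4.85,0.085],[0.0366,-0.0039,0,0,0,-4.85,0.085],[0.0366,-0.0039,0,0,0,-4.85,0.085],[0.0366,-0.0039,0,0,0,-4.85,0.085]]'
python3 -m handwheel '[[0.0366,-0.0039,0,0,0,-4.85,0.085],[0.0366,-0.0039,0,0,0,-4.85,0.085],[0.0366,-0.0039,0,0,0,-4.85,0.085],[0.0366,-0.0039,0,0,0,-4.85,0.085],[0.0366,-0.0039,0,0,0,-4.85,0.085],[0.0366,-0.0039,0,0,0,-4.85,0.085],[0.0366,-0.0039,0,0,0,-4.85,0.085],[0,0,0,0,0,0,0.085]]'
python3 - <<'E'
from h import *
print(r.sense()['joint_pos'].round(1))
ax=np.array([465.7,339,30]); G=frame(124.2,-40,ax); G[:3,3]-=5*G[:3,2]; print(G[:3,3])
Pre=G.copy(); Pre[:3,3]-=130*G[:3,2]
step(now(),Pre); step(Pre,G)
W=np.load("top.npy"); P=W[255:315,120:175].reshape(-1,3); P=P[P[:,2]>20]; print("purple",P.min(0),P.max(0))
E
```

```text
time: 0.52
tool_pos: [165.2, -398.3, 330.8]
tcp_rot: [-179.9, -0.0, 22.5]
ft_force: [0.1, -0.6, 0.4]
finger_gap: 85.0
grip_force: 0.0
time: 1.1
tool_pos: [351.9, -224.8, 330.6]
tcp_rot: [-180.0, -0.0, 56.7]
ft_force: [0.8, -0.7, -0.8]
finger_gap: 85.2
grip_force: 0.0
time: 1.68
tool_pos: [407.6, 23.0, 330.6]
tcp_rot: [-180.0, -0.0, 90.6]
ft_force: [0.6, 0.2, 1.1]
finger_gap: 84.9
grip_force: 0.0
time: 2.35
tool_pos: [312.9, 262.5, 330.7]
tcp_rot: [-180.0, -0.2, 125.0]
ft_force: [0.3, -0.5, -0.0]
finger_gap: 85.3
grip_force: 0.0
[ 32.7 -24.1 105.5   0.2  98.6  -2.3]
[463.89349885 341.65818573  33.83022222]
n 8 row m [0.0152 0.0213 0.0216] deg [ 0.03 -5.02  0.1 ]
 path [[313.0, 263.0, 331.0], [322.0, 287.0, 309.0], [331.0, 310.0, 286.0], [342.0, 332.0, 262.0], [355.0, 351.0, 238.0], [368.0, 369.0, 212.0], [383.0, 385.0, 186.0], [399.0, 399.0, 160.0], [417.0, 411.0, 133.0]]
n 4 row m [-0.     -0.      0.0325] deg [-0.  0.  0.]
 path [[417.0, 411.0, 133.0], [429.0, 393.0, 109.0], [440.0, 376.0, 84.0], [452.0, 359.0, 59.0], [464.0, 342.0, 34.0]]
purple [264.07276977 348.60743328  21.41399904] [386.40592401 420.38178897  67.94793425]
```

```bash
python3 -m handwheel '[[0.0152,0.0213,0.0216,0,-5.02,0.1,0.085],[0.0152,0.0213,0.0216,0,-5.02,0.1,0.085],[0.0152,0.0213,0.0216,0,-5.02,0.1,0.085],[0.0152,0.0213,0.0216,0,-5.02,0.1,0.085],[0.0152,0.0213,0.0216,0,-5.02,0.1,0.085],[0.0152,0.0213,0.0216,0,-5.02,0.1,0.085],[0.0152,0.0213,0.0216,0,-5.02,0.1,0.085],[0.0152,0.0213,0.0216,0,-5.02,0.1,0.085]]'
python3 -m handwheel '[[0,0,0,0,0,0,0.085]]'
python3 - <<'E'
from h import *
print(r.sense()['joint_pos'].round(1))
T=now(); im,d=r.snapshot("wrist"); cv2.imwrite("pics/w1.png",im)
np.savez("w1.npz",T=T,im=im,d=d)
G=frame(124.2,-40,[463.9,341.7,33.8]); step(T,G)
E
```

```text
time: 3.02
tool_pos: [423.6, 406.6, 132.5]
tcp_rot: [179.5, 40.4, 123.4]
ft_force: [0.3, 0.3, 0.9]
finger_gap: 85.0
grip_force: 0.0
time: 3.1
tool_pos: [419.6, 400.5, 114.4]
tcp_rot: [-178.3, 41.1, 124.9]
ft_force: [-1.4, -1.8, -6.5]
finger_gap: 85.2
grip_force: 0.0
[ 58.9  28.1  84.4 -36.   89.1  32.3]
n 3 row m [-0.0011  0.0017  0.0364] deg [-0.43  0.36  0.16]
 path [[420.0, 401.0, 114.0], [434.0, 381.0, 88.0], [449.0, 361.0, 61.0], [464.0, 342.0, 34.0]]
```

View pics/w1.png

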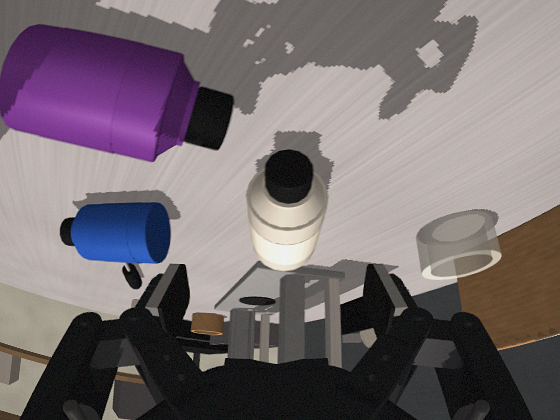

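The wrist view shows the white bottle ahead of the fingers, cap at (289,175) and body at (287,225). The finger midline is near column 276. The purple bottle (100,90) is clear to the left. I'll work out the lateral offset.

```bash
cat >> h.py <<'E'
def wpts(T,d):
    c=r.calibration("wrist"); f=210/np.tan(np.radians(c['vfov'])/2)
    v,u=np.mgrid[:420,:560]; x=u-c['cx']; y=v-c['cy']; rr=np.hypot(x,y)+1e-9; th=rr/f
    P=np.stack([np.tan(th)*x/rr*d,np.tan(th)*y/rr*d,d,np.ones_like(d)],-1)
    W=P@(T@c['tool_from_camera']).T; W[d==0]=np.nan
    return W[...,:3]
E
python3 - <<'E'
from h import *
s=r.sense(); print(s['tool_pos'],s['tcp_rot'],s['joint_pos'].round(1),s['qd'].round(1),s['ft_force'])
z=np.load("w1.npz"); 
T=now(); im,d=r.snapshot("wrist"); np.savez("w2.npz",T=T,im=im,d=d); W=wpts(T,d)
m=np.zeros((420,560),bool); m[145:275,240:335]=1; m&=(W[...,2]>12)&(W[...,2]<75)&(im.astype(int).sum(-1)>300)
P=W[m]; P=P[np.abs(P[:,0]-465)<90]
# cylinder fit: axis horizontal, radius 30 at z=30
from scipy.optimize import least_squares
def res(p):
    a=np.radians(p[0]); n=np.array([-np.sin(a),np.cos(a)]); l=(P[:,:2]-[470,332])@n-p[1]
    return np.hypot(l,P[:,2]-p[2])-30
q=least_squares(res,[124,0,30],loss='soft_l1').x; a=np.radians(q[0]); n=np.array([-np.sin(a),np.cos(a)]); D=np.array([np.cos(a),np.sin(a)])
print("fit",q,"pt",np.array([470,332])+n*q[1],len(P)); s=(P[:,:2]-[470,332])@D; print(np.percentile(s,[1,50,99]))
E
```

```text
[419.55455811 400.94275814 120.20238653] [-178.67234217   40.71264862  124.51763661] [ 58.8  27.4  84.5 -35.8  89.2  32.2] [ -1.2 -14.1  -0.8   1.4   1.5  -1.9] [-0.86176462 -1.76083748  0.13525145]
fit [122.13205771  -2.70825775  28.80875019] pt [472.29341892 333.44044774] 5224
[-53.54708755  28.59624338  42.96929759]
```

```bash
python3 -m handwheel '[[0,0,0,0,0,0,0.085],[0,0,0,0,0,0,0.085]]'; python3 - <<'E'
from h import *
G=frame(123.2,-40,[466.8,340.5,30]); G[:3,3]-=5*G[:3,2]; print(r.sense()['qd'].round(1)); step(now(),G,n=6); print(G)
E
```

```text
time: 3.37
tool_pos: [424.6, 406.8, 139.1]
tcp_rot: [179.0, 39.9, 122.9]
ft_force: [0.3, 0.4, 0.6]
finger_gap: 84.7
grip_force: 0.0
[-0.1 -2.2 -0.1 -0.2 -0.1  0.3]
n 6 row m [ 0.0016 -0.0003  0.0215] deg [ 0.13 -0.01 -0.03]
 path [[425.0, 407.0, 139.0], [431.0, 396.0, 122.0], [438.0, 386.0, 104.0], [445.0, 375.0, 86.0], [452.0, 365.0, 69.0], [458.0, 354.0, 51.0], [465.0, 343.0, 34.0]]
[[-4.19457765e-01  8.36764313e-01  3.51966856e-01  4.65040166e+02]
 [ 6.40998653e-01  5.47563223e-01 -5.37861733e-01  3.43189309e+02]
 [-6.42787610e-01  0.00000000e+00 -7.66044443e-01  3.38302222e+01]
 [ 0.00000000e+00  0.00000000e+00  0.00000000e+00  1.00000000e+00]]
```

```bash
python3 -m handwheel '[[0.0016,0,0.0215,0.13,0,0,0.085],[0.0016,0,0.0215,0.13,0,0,0.085],[0.0016,0,0.0215,0.13,0,0,0.085],[0.0016,0,0.0215,0.13,0,0,0.085],[0.001,0,0.012,0,0,0,0.085],[0,0,0,0,0,0,0.085],[0,0,0,0,0,0,0.085],[0,0,0,0,0,0,0.085]]'; python3 -m handwheel '[[0,0,0,0,0,0,0.085],[0,0,0,0,0,0,0.085]]';python3 - <<'E'
from h import *
G=frame(123.2,-40,[466.8,340.5,30]); G[:3,3]-=5*G[:3,2]; print(r.sense()['qd'].round(1)); step(now(),G)
E
```

```text
time: 4.03
tool_pos: [455.8, 359.0, 57.2]
tcp_rot: [179.8, 40.1, 123.2]
ft_force: [-0.4, 0.1, -0.8]
finger_gap: 85.1
grip_force: 0.0
time: 4.2
tool_pos: [455.2, 358.8, 55.6]
tcp_rot: [180.0, 40.1, 123.3]
ft_force: [-0.8, 1.0, -0.2]
finger_gap: 84.9
grip_force: 0.0
[-0.1  0.7  0.4 -0.1 -0.2  0.1]
n 1 row m [-0.0001 -0.0003  0.0286] deg [0.09 0.1  0.09]
 path [[455.0, 359.0, 56.0], [465.0, 343.0, 34.0]]
```

```bash
python3 -m handwheel '[[0,0,0.0095,0,0,0,0.085],[0,0,0.0095,0,0,0,0.085],[0,0,0.0095,0,0,0,0.085],[0,0,0,0,0,0,0.085],[0,0,0,0,0,0,0.085],[0,0,0,0,0,0,0.085]]'; python3 -m handwheel '[[0,0,0,0,0,0,0.05],[0,0,0,0,0,0,0.05],[0,0,0,0,0,0,0.05],[0,0,0,0,0,0,0.05],[0,0,0,0,0,0,0.05],[0,0,0,0,0,0,0.05]]' 50; python3 -m handwheel '[[0,0,0,0,0,0,0.05],[0,0,0,0,0,0,0.05]]'
```

```text
time: 4.7
tool_pos: [464.9, 341.7, 32.0]
tcp_rot: [-179.8, 40.2, 123.4]
ft_force: [0.7, -0.4, -0.2]
finger_gap: 85.1
grip_force: 0.0
time: 5.2
tool_pos: [465.2, 342.7, 33.1]
tcp_rot: [-179.9, 40.1, 123.4]
ft_force: [-1.2, 1.6, 6.1]
finger_gap: 58.7
grip_force: 54.0
time: 5.37
tool_pos: [465.2, 342.7, 33.0]
tcp_rot: [-179.9, 40.1, 123.4]
ft_force: [-1.4, 2.0, 4.4]
finger_gap: 58.6
grip_force: 54.0
```

```bash
python3 -m handwheel '[[-0.010,0,-0.012,0,0,0,0.05],[-0.019,0,-0.023,0,0,0,0.05],[-0.019,0,-0.023,0,0,0,0.05],[-0.019,0,-0.023,0,0,0,0.05],[-0.019,0,-0.023,0,0,0,0.05],[-0.010,0,-0.012,0,0,0,0.05],[0,0,0,0,0,0,0.05],[0,0,0,0,0,0,0.05]]'; python3 - <<'E'
from h import *
print(r.sense()['joint_pos'].round(1))
A=now(); B=frame(60,0,[380,120,300]); C=frame(5,50,[507,-34.6,112])
step(A,B,lin=32,ang=5.5); step(B,C,lin=30,ang=5.5)
E
```

```text
time: 6.03
tool_pos: [464.4, 343.7, 182.4]
tcp_rot: [-179.9, 40.1, 123.4]
ft_force: [-0.8, -0.5, -3.9]
finger_gap: 58.5
grip_force: 54.5
[ 52.5  18.6  88.4 -37.4  88.9  25.4]
n 14 row m [-0.0188 -0.0063 -0.0023] deg [1.57 2.57 4.33]
 path [[464.0, 344.0, 182.0], [467.0, 314.0, 209.0], [465.0, 282.0, 233.0], [458.0, 249.0, 253.0], [446.0, 214.0, 270.0], [429.0, 181.0, 283.0], [407.0, 149.0, 293.0], [380.0, 120.0, 300.0]]
n 14 row m [-0.0046  0.0127  0.0142] deg [-1.71  3.29  3.67]
 path [[380.0, 120.0, 300.0], [398.0, 99.0, 272.0], [415.0, 78.0, 244.0], [434.0, 57.0, 217.0], [452.0, 35.0, 190.0], [470.0, 12.0, 163.0], [489.0, -11.0, 138.0], [507.0, -35.0, 112.0]]
```

```bash
python3 -m handwheel '[[-0.0188,-0.0063,-0.0023,1.57,2.57,4.33,0.05],[-0.0188,-0.0063,-0.0023,1.57,2.57,4.33,0.05],[-0.0188,-0.0063,-0.0023,1.57,2.57,4.33,0.05],[-0.0188,-0.0063,-0.0023,1.57,2.57,4.33,0.05],[-0.0188,-0.0063,-0.0023,1.57,2.57,4.33,0.05],[-0.0188,-0.0063,-0.0023,1.57,2.57,4.33,0.05],[-0.0188,-0.0063,-0.0023,1.57,2.57,4.33,0.05]]'
python3 -m handwheel '[[-0.0188,-0.0063,-0.0023,1.57,2.57,4.33,0.05],[-0.0188,-0.0063,-0.0023,1.57,2.57,4.33,0.05],[-0.0188,-0.0063,-0.0023,1.57,2.57,4.33,0.05],[-0.0188,-0.0063,-0.0023,1.57,2.57,4.33,0.05],[-0.0188,-0.0063,-0.0023,1.57,2.57,4.33,0.05],[-0.0188,-0.0063,-0.0023,1.57,2.57,4.33,0.05],[-0.0188,-0.0063,-0.0023,1.57,2.57,4.33,0.05],[0,0,0,0,0,0,0.05]]'
python3 - <<'E'
from h import *
print(r.sense()['joint_pos'].round(1))
A=now(); C=frame(5,50,[507,-34.6,112])
step(A,C,lin=30,ang=5.5)
E
```

```text
time: 6.62
tool_pos: [451.8, 230.4, 260.1]
tcp_rot: [174.2, 20.0, 89.4]
ft_force: [0.3, 0.5, -2.5]
finger_gap: 58.7
grip_force: 54.4
time: 7.28
tool_pos: [378.7, 117.6, 298.7]
tcp_rot: [-179.8, 0.0, 59.5]
ft_force: [-1.1, -0.8, -2.8]
finger_gap: 58.7
grip_force: 54.7
[ 9.800e+00 -2.610e+01  1.103e+02  1.000e-01  9.600e+01  4.030e+01]
n 14 row m [-0.0043  0.0127  0.0142] deg [-1.71  3.3   3.63]
 path [[379.0, 118.0, 299.0], [396.0, 97.0, 270.0], [414.0, 77.0, 243.0], [433.0, 55.0, 215.0], [451.0, 34.0, 189.0], [470.0, 12.0, 163.0], [488.0, -11.0, 137.0], [507.0, -35.0, 112.0]]
```

```bash
python3 -m handwheel '[[-0.0043,0.0127,0.0142,-1.71,3.3,3.63,0.05],[-0.0043,0.0127,0.0142,-1.71,3.3,3.63,0.05],[-0.0043,0.0127,0.0142,-1.71,3.3,3.63,0.05],[-0.0043,0.0127,0.0142,-1.71,3.3,3.63,0.05],[-0.0043,0.0127,0.0142,-1.71,3.3,3.63,0.05],[-0.0043,0.0127,0.0142,-1.71,3.3,3.63,0.05],[-0.0043,0.0127,0.0142,-1.71,3.3,3.63,0.05]]'
python3 -m handwheel '[[-0.0043,0.0127,0.0142,-1.71,3.3,3.63,0.05],[-0.0043,0.0127,0.0142,-1.71,3.3,3.63,0.05],[-0.0043,0.0127,0.0142,-1.71,3.3,3.63,0.05],[-0.0043,0.0127,0.0142,-1.71,3.3,3.63,0.05],[-0.0043,0.0127,0.0142,-1.71,3.3,3.63,0.05],[-0.0043,0.0127,0.0142,-1.71,3.3,3.63,0.05],[-0.0043,0.0127,0.0142,-1.71,3.3,3.63,0.05],[0,0,0,0,0,0,0.05]]'
python3 -m handwheel '[[0,0,0,0,0,0,0.05],[0,0,0,0,0,0,0.05]]'
python3 - <<'E'
from h import *
s=r.sense();print(s['joint_pos'].round(1),s['qd'].round(1))
T=now(); im,d=r.snapshot("wrist"); np.savez("w3.npz",T=T,im=im,d=d)
im2,d2,W=cloud("scene"); np.savez("s3.npz",im=im2,W=W)
big=cv2.resize(im2[180:340,150:370],(660,480),interpolation=cv2.INTER_CUBIC)
cv2.imwrite("pics/w3.png",im); cv2.imwrite("pics/s3.png",big)
E
```

```text
time: 7.87
tool_pos: [443.9, 47.3, 200.4]
tcp_rot: [173.3, -24.9, 35.4]
ft_force: [0.8, 0.1, -3.2]
finger_gap: 58.9
grip_force: 54.6
time: 8.53
tool_pos: [553.2, -40.0, 120.9]
tcp_rot: [-179.0, -47.8, 4.9]
ft_force: [-1.2, 0.7, -3.4]
finger_gap: 58.4
grip_force: 56.7
time: 8.7
tool_pos: [552.7, -38.0, 124.2]
tcp_rot: [-179.4, -47.8, 5.7]
ft_force: [0.0, 0.1, -2.4]
finger_gap: 58.7
grip_force: 56.7
[-22.3 -28.7 143.1  46.2  29.7  28.1] [ 0.4 -2.4  0.1  0.1  0.  -0.3]
```

View pics/s3.png

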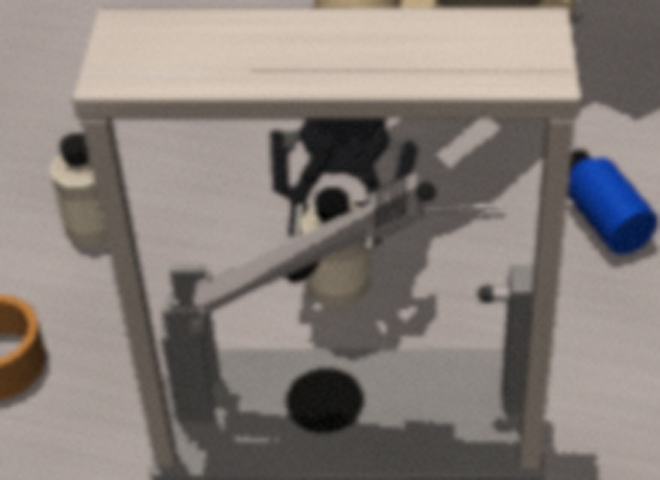

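View pics/w3.png

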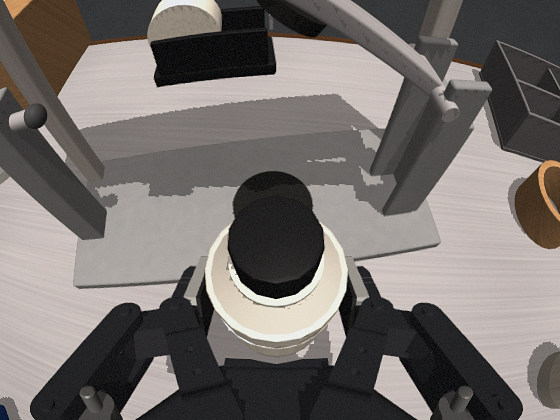

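The scene crop shows the bottle upright in the gripper, in front of the raised arm. The wrist view shows it centred between the fingers, cap at (276,246), with the mat behind at (272,200). Next I measure the bottle's tilt in the tool frame.

```bash
python3 - <<'E'
from h import *
z=np.load("w3.npz"); T=z['T']; im=z['im'].astype(int); d=z['d']
Wt=wpts(np.eye(4),d); W=wpts(T,d)
m=np.zeros((420,560),bool); m[205:275,235:318]=1; m&=(d>0)&(d<np.nanmedian(d[225:250,265:290])+12)&(im.sum(-1)<130)
P=Wt[m]; c0=np.median(P,0); 
# plane fit to cap top (robust)
Q=P
for _ in range(6):
    c=Q.mean(0); n=np.linalg.svd(Q-c,full_matrices=False)[2][2]; e=(P-c)@n; Q=P[np.abs(e)<max(1.5,0)]
n*=np.sign(n[0]); lo=np.median(Q,0)
uv,_=cv2.minEnclosingCircle(np.argwhere(m)[:, ::-1].astype(np.float32)),0
print("cap centre tool",Q.mean(0),(Q.max(0)+Q.min(0))/2,Q.max(0)-Q.min(0),"normal",n,"world n",T[:3,:3]@n,len(Q),len(P))
print("exp",[41.4,0,-29.7],"n exp",[.766,0,-.643])
print("cap world",T[:3,:3]@Q.mean(0)+T[:3,3])
# mat position from wrist
mm=np.zeros((420,560),bool); mm[165:215,225:320]=1; mm&=(W[...,2]<25)&(im.sum(-1)<110); print("mat",W[mm].min(0),W[mm].max(0),np.median(W[mm],0))
sc=np.load("s3.npz"); 
print("now",now()[:3,3])
E
```

```text
cap centre tool [ 39.89338855  -0.47272529 -30.25204469] [ 39.72758952  -0.33526812 -30.07195801] [16.81831303 27.09631648 21.1816958 ] normal [ 0.76319215 -0.00386618 -0.64616003] world n [3.42655484e-02 8.70699993e-04 9.99412384e-01] 5255 5411
exp [41.4, 0, -29.7] n exp [0.766, 0, -0.643]
cap world [557.09652722 -37.36676591 174.11270682]
mat [641.75055077 -57.5150023   11.92409832] [691.53052264  12.2713089   15.60683743] [673.84758893 -18.08013524  13.71868691]
now [553.42943303 -38.08139544 125.97233956]
```

```bash
cat >> h.py <<'E'
def placeT(yaw,basez,back=0,mat=(656.5,-21.8),tilt=49.8):
    T=frame(yaw,tilt,[0,0,0]); h=np.array([np.cos(np.radians(yaw)),np.sin(np.radians(yaw)),0])
    T[:3,3]=np.array([*mat,basez+120])-T[:3,:3]@np.array([39.9,-.4,-30.2])-back*h; return T
E
python3 - <<'E'
from h import *
for b in (90,):
    step(now(),placeT(5,32,b))
step(placeT(5,32,90),placeT(5,24,0),lin=18); print(placeT(5,24,0)[:3,3])
E
```

```text
n 1 row m [-0.0101 -0.0065  0.0246] deg [-1.08  1.83  0.55]
 path [[553.0, -38.0, 126.0], [564.0, -30.0, 102.0]]
n 6 row m [0.0087 0.     0.0123] deg [-0.  0. -0.]
 path [[564.0, -30.0, 102.0], [579.0, -29.0, 101.0], [594.0, -28.0, 99.0], [609.0, -26.0, 98.0], [624.0, -25.0, 97.0], [639.0, -24.0, 95.0], [654.0, -22.0, 94.0]]
[653.85796593 -22.43267596  94.03171629]
```

```bash
python3 -m handwheel '[[-0.005,-0.0032,0.0123,-0.5,0.9,0.27,0.05],[-0.005,-0.0032,0.0123,-0.5,0.9,0.27,0.05],[0,0,0,0,0,0,0.05],[0,0,0,0,0,0,0.05],[0,0,0,0,0,0,0.05],[0,0,0,0,0,0,0.05]]'
python3 -m handwheel '[[0.0087,0,0.0123,0,0,0,0.05],[0.0087,0,0.0123,0,0,0,0.05],[0,0,0,0,0,0,0.05],[0,0,0,0,0,0,0.05],[0,0,0,0,0,0,0.05]]'
python3 - <<'E'
from h import *
s=r.sense();print(s['joint_pos'].round(1),s['qd'].round(1))
step(now(),placeT(5,25,20),lin=18); step(now(),placeT(5,25,0))
E
```

```text
time: 9.3
tool_pos: [566.4, -31.4, 103.6]
tcp_rot: [-179.9, -49.8, 5.0]
ft_force: [-0.5, 0.8, -2.3]
finger_gap: 58.2
grip_force: 56.7
time: 9.72
tool_pos: [595.5, -28.6, 99.8]
tcp_rot: [-179.9, -49.8, 4.9]
ft_force: [-0.5, -0.1, -3.0]
finger_gap: 58.3
grip_force: 56.6
[-17.6 -15.8 138.4  60.7  19.8  15.8] [-0.1 -0.6  0.4  0.3 -0.2 -0.3]
n 3 row m [ 0.0071 -0.0004  0.0109] deg [-0.02  0.01 -0.02]
 path [[595.0, -29.0, 100.0], [608.0, -27.0, 98.0], [621.0, -26.0, 97.0], [634.0, -24.0, 95.0]]
n 2 row m [ 0.0171 -0.0005  0.0239] deg [-0.03  0.02 -0.04]
 path [[595.0, -29.0, 100.0], [625.0, -26.0, 97.0], [654.0, -22.0, 95.0]]
```

```bash
python3 -m handwheel '[[0.0071,-0.0004,0.0109,0,0,0,0.05],[0.0071,-0.0004,0.0109,0,0,0,0.05],[0.0071,-0.0004,0.0109,0,0,0,0.05],[0,0,0,0,0,0,0.05],[0,0,0,0,0,0,0.05],[0,0,0,0,0,0,0.05]]'
python3 - <<'E'
from h import *
s=r.sense();print(s['joint_pos'].round(1),s['qd'].round(1))
step(now(),placeT(5,23,0),lin=8)
im2,d2,W=cloud("scene"); np.savez("s4.npz",im=im2,W=W)
cv2.imwrite("pics/s4.png",cv2.resize(im2[180:340,150:370],(660,480),interpolation=cv2.INTER_CUBIC))
E
```

```text
time: 10.22
tool_pos: [633.8, -24.1, 95.0]
tcp_rot: [-179.9, -49.8, 4.9]
ft_force: [-0.6, -0.3, -3.0]
finger_gap: 58.7
grip_force: 56.7
[-15.2  -7.8 132.5  64.8  17.   12.9] [-0.1 -0.3  0.3  0.2 -0.2 -0.2]
n 3 row m [0.0038 0.     0.0055] deg [-0.02  0.01 -0.03]
 path [[634.0, -24.0, 95.0], [640.0, -24.0, 94.0], [647.0, -23.0, 94.0], [654.0, -22.0, 93.0]]
```

View pics/s4.png

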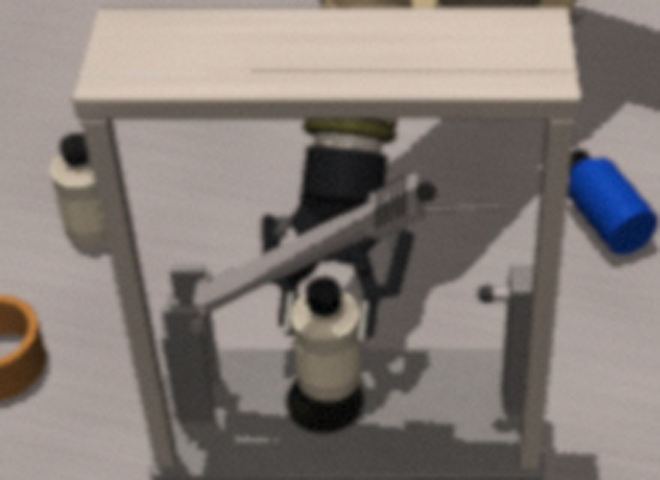

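The bottle is upright just in front of the mat, under the raised arm, with nothing touching. Going in the last 20 mm.

```bash
python3 -m handwheel '[[0.0038,0,0.0055,0,0,0,0.05],[0.0038,0,0.0055,0,0,0,0.05],[0.0038,0,0.0055,0,0,0,0.05],[0,0,0,0,0,0,0.05],[0,0,0,0,0,0,0.05],[0,0,0,0,0,0,0.05]]'
python3 - <<'E'
from h import *
step(now(),placeT(5,14.5,0),lin=3)
im,d,W=cloud("scene"); W=W[255:330,235:285]; I=im[255:330,235:285].astype(int).sum(-1)
c=W[(W[...,2]>125)&(W[...,2]<160)&(I<200)]; print("cap scene",np.median(c,0),len(c))
E
```

```text
time: 10.77
tool_pos: [654.6, -22.3, 93.1]
tcp_rot: [-179.9, -49.8, 4.9]
ft_force: [-0.5, 0.1, -2.8]
finger_gap: 58.7
grip_force: 56.9
n 3 row m [-0.0023  0.      0.0017] deg [-0.02  0.01 -0.02]
 path [[655.0, -22.0, 93.0], [654.0, -22.0, 90.0], [654.0, -22.0, 87.0], [654.0, -22.0, 85.0]]
cap scene [616.36750156 -10.01831679 143.03882289] 530
```

```bash
python3 -m handwheel '[[-0.0021,0,0.0018,0,0,0,0.05],[-0.0021,0,0.0018,0,0,0,0.05],[-0.0018,0,0.0015,0,0,0,0.05],[0,0,0,0,0,0,0.05],[0,0,0,0,0,0,0.05]]'
python3 -m handwheel '[[-0.001,0,0.0008,0,0,0,0.05],[0,0,0,0,0,0,0.05],[0,0,0,0,0,0,0.05]]'
```

```text
time: 11.23
tool_pos: [654.4, -22.5, 85.0]
tcp_rot: [-179.9, -49.8, 4.9]
ft_force: [0.5, 0.1, -2.3]
finger_gap: 59.1
grip_force: 56.9
time: 11.48
tool_pos: [654.7, -22.5, 84.3]
tcp_rot: [-179.9, -49.8, 4.9]
ft_force: [-0.3, -0.4, -2.8]
finger_gap: 58.5
grip_force: 56.9
```

```bash
python3 -m handwheel '[[-0.0008,0,0.0006,0,0,0,0.05],[0,0,0,0,0,0,0.05],[0,0,0,0,0,0,0.05]]'
python3 -m handwheel '[[-0.0004,0,0.0003,0,0,0,0.05],[0,0,0,0,0,0,0.05],[0,0,0,0,0,0,0.05]]'
```

```text
time: 11.73
tool_pos: [655.0, -22.6, 83.8]
tcp_rot: [-179.9, -49.9, 4.9]
ft_force: [0.8, -0.7, -0.6]
finger_gap: 58.3
grip_force: 57.1
time: 11.98
tool_pos: [655.2, -22.6, 83.8]
tcp_rot: [-179.9, -49.9, 4.9]
ft_force: [-3.6, 0.2, 4.6]
finger_gap: 58.8
grip_force: 57.7
```

```bash
python3 -m handwheel '[[0,0,0,0,0,0,0.062],[0,0,0,0,0,0,0.066],[0,0,0,0,0,0,0.07],[0,0,0,0,0,0,0.078],[0,0,0,0,0,0,0.085],[0,0,0,0,0,0,0.085],[0,0,0,0,0,0,0.085]]'
python3 -m handwheel '[[0,0,-0.006,0,0,0,0.085],[0,0,-0.015,0,0,0,0.085],[0,0,-0.02,0,0,0,0.085],[0,0,-0.02,0,0,0,0.085],[0,0,-0.02,0,0,0,0.085],[0,0,-0.02,0,0,0,0.085],[0,0,0,0,0,0,0.085],[0,0,0,0,0,0,0.085]]'
python3 -m handwheel '[[0,0,0,0,0,0,0.085],[0,0,0,0,0,0,0.085]]'
python3 - <<'E'
from h import *
print(r.sense()['joint_pos'].round(1))
T=now(); im,d=r.snapshot("wrist"); cv2.imwrite("pics/w5.png",im); np.savez("w5.npz",T=T,im=im,d=d); W=wpts(T,d); I=im.astype(int).sum(-1)
m=(np.abs(W[...,2]-134)<4)&(I<150)&(np.hypot(W[...,0]-656,W[...,1]+22)<40); print("cap",m.sum(),W[m].min(0),W[m].max(0),W[m].mean(0))
m=(np.abs(W[...,2]-14)<3)&(I<150)&(np.hypot(W[...,0]-656,W[...,1]+22)<60); print("mat",m.sum(),W[m].min(0),W[m].max(0))
E
```

```text
time: 12.57
tool_pos: [654.5, -22.5, 82.8]
tcp_rot: [-179.9, -49.8, 4.9]
ft_force: [0.0, 0.1, 0.2]
finger_gap: 84.9
grip_force: 0.0
time: 13.23
tool_pos: [578.3, -29.8, 149.9]
tcp_rot: [180.0, -50.0, 5.0]
ft_force: [0.4, 1.1, -0.2]
finger_gap: 84.8
grip_force: 0.0
time: 13.4
tool_pos: [577.7, -29.1, 147.0]
tcp_rot: [-179.8, -49.7, 4.8]
ft_force: [-0.4, 0.2, -1.0]
finger_gap: 85.2
grip_force: 0.0
[-18.7 -27.3 140.6  44.1  26.2  33.2]
cap 1739 [641.61612689 -37.45736417 130.00870596] [673.5378013   -7.0482008  135.72774294] [655.71974067 -22.4233085  133.50011954]
mat 904 [619.60825344 -58.11294167  11.35580714] [667.41571882  12.70763878  16.98856277]
```

View pics/w5.png

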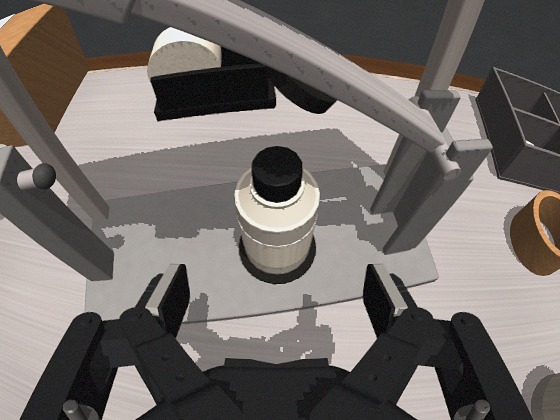

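The bottle stands centred on the mat: cap centre (656,-22), mat centre about (656,-22.5). Before pressing, I fit the arm's kinematics from logged poses to check that the press poses are reachable.

```bash
cat > k.py <<'E'
from h import *
D=[((229.5,-553.8,249.0),(-179.9,0,22.5),(-72.387,7.51,85.32)),((312.9,262.5,330.7),(-180,-.2,125),(32.7,-24.1,105.5)),
((464.4,343.7,182.4),(-179.9,40.1,123.4),(52.5,18.6,88.4)),((378.7,117.6,298.7),(-179.8,0,59.5),(9.8,-26.1,110.3)),
((633.8,-24.1,95),(-179.9,-49.8,4.9),(-15.2,-7.8,132.5)),((577.7,-29.1,147),(-179.8,-49.7,4.8),(-18.7,-27.3,140.6))]
A=[];b=[]
for p,o,q in D:
    q=np.radians(q); z=R.from_euler('xyz',o,degrees=True).as_matrix()[:,2]
    f=np.array([np.cos(q[0]),np.sin(q[0]),0]); l=np.array([-np.sin(q[0]),np.cos(q[0]),0]); u=np.array([0,0,1.])
    s=q[1]+q[2]
    A.append(np.stack([f,l,u,f*np.sin(q[1])+u*np.cos(q[1]),f*np.sin(s)+u*np.cos(s),z],1)); b.append(p)
A=np.concatenate(A); b=np.concatenate(b); x=np.linalg.lstsq(A,b,rcond=None)[0]
a,e,d,L2,L3,L6=x
def ik(T):
    z=T[:3,2]; w=T[:3,3]-L6*z; rho=np.hypot(w[0],w[1]); q1=np.arctan2(w[1],w[0])-np.arcsin(e/rho)
    X=np.sqrt(rho**2-e**2)-a; Z=w[2]-d; D2=X*X+Z*Z; c=(D2-L2**2-L3**2)/(2*L2*L3)
    if abs(c)>1: return None
    q3=np.arccos(c); q2=np.arctan2(X,Z)-np.arctan2(L3*np.sin(q3),L2+L3*np.cos(q3)); s=q2+q3
    f=np.array([np.cos(q1)*np.sin(s),np.sin(q1)*np.sin(s),np.cos(s)])
    return np.degrees([q1,q2,q3,np.arccos(f@z)]).round(1)
YS=13.5
def S(x,y): 
    t=np.radians(YS); return np.array([656+x*np.cos(t)-y*np.sin(t),-22.4+x*np.sin(t)+y*np.cos(t)])
def tip(tilt):  # lower tip corner rel to TCP in (h,up)
    t=np.radians(tilt); return 19*np.sin(t)-11*np.cos(t), -19*np.cos(t)-11*np.sin(t)
def press(th,dz=0,cx=-10,tilt=50,yaw=10):
    ph=0.6-th; y=-100+202*np.cos(ph)-6*np.sin(ph); zz=151+202*np.sin(ph)+6*np.cos(ph)+dz
    h,v=tip(tilt); xy=S(cx,y)-h*np.array([np.cos(np.radians(yaw)),np.sin(np.radians(yaw))])
    return frame(yaw,tilt,[*xy,zz-v])
E
python3 - <<'E'
from k import *
print("fit a,e,d,L2,L3,L6",x.round(1),"res",(A@x-b).round(1))
for tilt in (45,50,55):
  for th,dz,cx in ((0,20,-90),(0,20,-10),(0,0,-10),(.3,0,-10),(.6,0,-10)):
    T=press(th,dz,cx,tilt); print(tilt,th,dz,cx,T[:3,3].round(),ik(T))
T=now()
for dz in (0,60,120,170):
    U=T.copy(); U[2,3]+=dz; print("up",dz,ik(U)); 
E
```

```text
fit a,e,d,L2,L3,L6 [  9.8  51.  260.1 343.  532.  321.6] res [ -3.8  11.1   3.2  -7.9  -4.8   0.4  -8.9  12.3   1.2  -5.7  -0.7   1.5
  11.  -10.2  -5.6   6.2 -10.4  -0.6]
45 0 20 -90 [548.  17. 311.] [-13.  -40.1 128.3  51. ]
45 0 20 -10 [626.  36. 311.] [ -7.8 -24.5 118.1  44.2]
45 0 0 -10 [626.  36. 291.] [ -7.8 -24.2 120.   42.1]
45 0.3 0 -10 [619.  63. 238.] [ -4.  -23.7 125.5  35.3]
45 0.6 0 -10 [617.  73. 178.] [ -2.5 -20.7 129.9  27.8]
50 0 20 -90 [546.  17. 311.] [-14.5 -44.7 133.2  47.1]
50 0 20 -10 [624.  36. 311.] [ -8.8 -28.2 123.   39. ]
50 0 0 -10 [624.  36. 291.] [ -8.8 -27.7 124.9  36.9]
50 0.3 0 -10 [618.  63. 237.] [ -4.8 -27.  130.2  29.7]
50 0.6 0 -10 [615.  73. 178.] [ -3.2 -23.5 134.4  22.1]
55 0 20 -90 [545.  17. 310.] [-16.1 -49.2 138.1  43.6]
55 0 20 -10 [622.  35. 310.] [ -9.7 -31.5 127.8  34. ]
55 0 0 -10 [622.  35. 290.] [ -9.7 -31.  129.6  32. ]
55 0.3 0 -10 [616.  62. 236.] [ -5.5 -29.9 134.8  24.5]
55 0.6 0 -10 [613.  73. 177.] [ -3.9 -25.6 138.6  17. ]
up 0 [-17.4 -29.3 141.9  25.9]
up 60 [-17.4 -34.2 138.2  32.8]
up 120 [-17.4 -36.8 133.3  39.3]
up 170 [-17.4 -37.5 128.3  44.4]
```

```bash
python3 - <<'E'
from k import *
W=np.load("scene.npy"); z=W[...,2]; T=np.radians(YS)
dx=W[...,0]-656; dy=W[...,1]+22.4; sx=dx*np.cos(T)+dy*np.sin(T); sy=-dx*np.sin(T)+dy*np.cos(T)
m=(np.abs(sx)<24)&(sy>-60)&(sy<110)&(z>190)&(z<320)
for y in range(-50,110,10):
    k=m&(np.abs(sy-y)<5); print(y,k.sum(),z[k].max().round() if k.any() else 0, np.percentile(sx[k],[3,97]).round() if k.any() else 0,end=' | ')
print()
W1=press(0,25,-80,52); W2=press(0,14,-10,52); step(now(),W1,lin=28,ang=5); step(W1,W2,lin=20); print(ik(W1))
E
```

```text
-50 21 197.0 [-10.  14.] | -40 38 203.0 [-13.  14.] | -30 40 212.0 [-11.  13.] | -20 53 218.0 [-12.  16.] | -10 59 224.0 [-10.  18.] | 0 53 230.0 [-11.  13.] | 10 44 238.0 [-11.  13.] | 20 44 243.0 [-11.  14.] | 30 44 251.0 [-11.  13.] | 40 48 259.0 [-11.  13.] | 50 64 267.0 [-21.  22.] | 60 67 274.0 [-21.  22.] | 70 65 281.0 [-18.  22.] | 80 68 285.0 [-20.  23.] | 90 50 292.0 [-19.  21.] | 100 8 290.0 [-3.  6.] | 
n 7 row m [ 0.0172 -0.0073 -0.017 ] deg [ 0.54  0.33 -0.47]
 path [[578.0, -29.0, 147.0], [575.0, -22.0, 171.0], [572.0, -15.0, 195.0], [569.0, -8.0, 219.0], [566.0, -1.0, 243.0], [563.0, 6.0, 267.0], [559.0, 12.0, 291.0], [555.0, 19.0, 315.0]]
n 4 row m [ 0.0086 -0.0011  0.0155] deg [0. 0. 0.]
 path [[555.0, 19.0, 315.0], [572.0, 23.0, 313.0], [589.0, 27.0, 310.0], [606.0, 31.0, 307.0], [623.0, 35.0, 304.0]]
[-14.2 -44.3 133.4  44.8]
```

```bash
python3 -m handwheel '[[0.0172,-0.0073,-0.017,0.54,0.33,-0.47,0],[0.0172,-0.0073,-0.017,0.54,0.33,-0.47,0],[0.0172,-0.0073,-0.017,0.54,0.33,-0.47,0],[0.0172,-0.0073,-0.017,0.54,0.33,-0.47,0],[0.0172,-0.0073,-0.017,0.54,0.33,-0.47,0],[0.0172,-0.0073,-0.017,0.54,0.33,-0.47,0],[0.0172,-0.0073,-0.017,0.54,0.33,-0.47,0],[0,0,0,0,0,0,0]]'
python3 -m handwheel '[[0,0,0,0,0,0,0],[0,0,0,0,0,0,0],[0,0,0,0,0,0,0]]'
python3 - <<'E'
from k import *
s=r.sense(); print(s['joint_pos'].round(1),s['qd'].round(1)); T=now()
step(T,press(0,28,-10,52),lin=14)
im,d=r.snapshot("wrist"); cv2.imwrite("pics/w6.png",im)
E
```

```text
time: 14.12
tool_pos: [556.8, 20.0, 322.9]
tcp_rot: [179.6, -52.5, 10.4]
ft_force: [0.5, -0.6, 1.6]
finger_gap: 0.1
grip_force: 0.0
time: 14.37
tool_pos: [555.1, 19.5, 313.9]
tcp_rot: [180.0, -51.9, 10.0]
ft_force: [-0.2, -0.9, 1.1]
finger_gap: 0.0
grip_force: 0.0
[-15.8 -47.4 135.2  28.   46.8  53.4] [-0.1 -0.1  0.2 -0.2  0.1  0.3]
n 6 row m [ 0.0078 -0.0006  0.0087] deg [0.   0.01 0.  ]
 path [[555.0, 19.0, 314.0], [566.0, 22.0, 315.0], [578.0, 25.0, 315.0], [589.0, 27.0, 316.0], [601.0, 30.0, 317.0], [612.0, 33.0, 318.0], [623.0, 35.0, 318.0]]
```

View pics/w6.png

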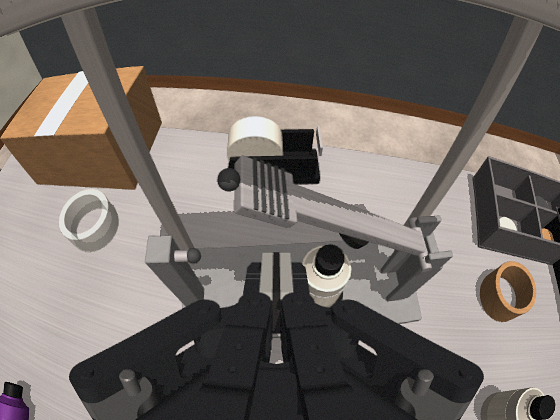

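The closed fingers (270,275) are in front of the tab (265,190). The bottle stands at (328,270) and the lamp edge shows at the top of the view. Moving in over the tab.

```bash
python3 -m handwheel '[[0.0078,-0.0006,0.0087,0,0,0,0],[0.0078,-0.0006,0.0087,0,0,0,0],[0.0078,-0.0006,0.0087,0,0,0,0],[0.0078,-0.0006,0.0087,0,0,0,0],[0.0078,-0.0006,0.0087,0,0,0,0],[0.0078,-0.0006,0.0087,0,0,0,0],[0,0,0,0,0,0,0],[0,0,0,0,0,0,0]]'
python3 -m handwheel '[[0,0,0,0,0,0,0],[0,0,0,0,0,0,0]]'
python3 - <<'E'
from k import *
s=r.sense(); print(s['joint_pos'].round(1)); T=now()
P=[press(t,dz,-10,52) for t,dz in ((0,8),(.1,0),(.2,0),(.3,0),(.4,0),(.47,0),(.6,3))]
step(T,P[0],lin=7)
for a,b in zip(P,P[1:]): step(a,b,lin=7)
E
```

```text
time: 15.08
tool_pos: [623.4, 35.2, 319.4]
tcp_rot: [179.9, -51.9, 10.1]
ft_force: [0.2, 0.6, 0.2]
finger_gap: 0.2
grip_force: 0.0
time: 15.25
tool_pos: [623.1, 34.9, 320.6]
tcp_rot: [179.9, -52.1, 10.1]
ft_force: [0.4, -0.6, 0.2]
finger_gap: 0.1
grip_force: 0.0
[-10.3 -32.4 126.   25.6  38.9  56.7]
n 4 row m [-0.0043 -0.0001  0.0035] deg [ 0.02 -0.02  0.01]
 path [[623.0, 35.0, 321.0], [623.0, 35.0, 315.0], [623.0, 35.0, 309.0], [623.0, 35.0, 304.0], [623.0, 35.0, 298.0]]
n 4 row m [-0.005  -0.0028  0.0037] deg [-0.  0.  0.]
 path [[623.0, 35.0, 298.0], [623.0, 38.0, 292.0], [622.0, 41.0, 286.0], [621.0, 43.0, 280.0], [621.0, 46.0, 273.0]]
n 3 row m [-0.0048 -0.0031  0.0035] deg [0. 0. 0.]
 path [[621.0, 46.0, 273.0], [620.0, 49.0, 268.0], [619.0, 52.0, 262.0], [619.0, 55.0, 256.0]]
n 3 row m [-0.005  -0.0025  0.0037] deg [0. 0. 0.]
 path [[619.0, 55.0, 256.0], [618.0, 58.0, 249.0], [617.0, 60.0, 243.0], [617.0, 63.0, 237.0]]
n 3 row m [-0.0052 -0.0019  0.0039] deg [0. 0. 0.]
 path [[617.0, 63.0, 237.0], [616.0, 64.0, 230.0], [616.0, 66.0, 224.0], [616.0, 68.0, 217.0]]
n 3 row m [-0.0037 -0.0009  0.0028] deg [0. 0. 0.]
 path [[616.0, 68.0, 217.0], [615.0, 69.0, 213.0], [615.0, 70.0, 208.0], [615.0, 71.0, 204.0]]
n 4 row m [-0.0046 -0.0006  0.0035] deg [0. 0. 0.]
 path [[615.0, 71.0, 204.0], [615.0, 71.0, 198.0], [615.0, 72.0, 192.0], [615.0, 72.0, 186.0], [614.0, 73.0, 180.0]]
```

```bash
python3 -m handwheel '[[-0.0043,0,0.0035,0,0,0,0],[-0.0043,0,0.0035,0,0,0,0],[-0.0043,0,0.0035,0,0,0,0],[-0.0043,0,0.0035,0,0,0,0],[0,0,0,0,0,0,0],[0,0,0,0,0,0,0]]'
python3 -m handwheel '[[-0.005,-0.0028,0.0037,0,0,0,0],[-0.005,-0.0028,0.0037,0,0,0,0],[-0.005,-0.0028,0.0037,0,0,0,0],[-0.005,-0.0028,0.0037,0,0,0,0],[0,0,0,0,0,0,0]]'
python3 -m handwheel '[[-0.0048,-0.0031,0.0035,0,0,0,0],[-0.0048,-0.0031,0.0035,0,0,0,0],[-0.0048,-0.0031,0.0035,0,0,0,0],[-0.005,-0.0025,0.0037,0,0,0,0],[-0.005,-0.0025,0.0037,0,0,0,0],[-0.005,-0.0025,0.0037,0,0,0,0],[0,0,0,0,0,0,0],[0,0,0,0,0,0,0]]'
```

```text
time: 15.75
tool_pos: [623.8, 35.1, 298.1]
tcp_rot: [179.9, -52.0, 10.1]
ft_force: [0.6, 0.2, 0.9]
finger_gap: 0.1
grip_force: 0.0
time: 16.17
tool_pos: [620.8, 46.7, 271.9]
tcp_rot: [179.9, -52.0, 10.1]
ft_force: [0.5, 0.4, 0.3]
finger_gap: -0.0
grip_force: 0.5
time: 16.83
tool_pos: [617.4, 62.5, 237.0]
tcp_rot: [179.9, -52.1, 10.1]
ft_force: [-0.1, 0.1, 1.8]
finger_gap: 0.1
grip_force: 0.7
```

```bash
cat >> k.py <<'E'
def arm():
    im,d,W=cloud("scene"); z=W[...,2]; T=np.radians(YS)
    dx=W[...,0]-656; dy=W[...,1]+22.4; sx=dx*np.cos(T)+dy*np.sin(T); sy=-dx*np.sin(T)+dy*np.cos(T)
    m=(np.abs(sx)<11)&(sy>-60)&(sy<35)&(z>140)&(z<320); p=np.polyfit(sy[m],z[m],1); 
    print("arm slope rad",np.arctan(p[0]).round(3),"theta",(0.6-np.arctan(p[0])).round(3),m.sum())
E
python3 -c "
from k import *
arm()"
python3 -m handwheel '[[-0.0052,-0.0019,0.0039,0,0,0,0],[-0.0052,-0.0019,0.0039,0,0,0,0],[-0.0052,-0.0019,0.0039,0,0,0,0],[-0.0037,-0.0009,0.0028,0,0,0,0],[-0.0037,-0.0009,0.0028,0,0,0,0],[-0.0037,-0.0009,0.0028,0,0,0,0],[0,0,0,0,0,0,0],[0,0,0,0,0,0,0]]'
python3 -c "
from k import *
arm(); step(now(),press(.52,0,-10,52),lin=4);step(now(),press(.57,0,-10,52),lin=4); print(press(.57,0,-10,52)[:3,3], press(.6,0,-10,52)[:3,3])"
```

```text
arm slope rad 0.305 theta 0.295 274
time: 17.55
tool_pos: [615.5, 70.5, 203.8]
tcp_rot: [179.9, -52.1, 10.1]
ft_force: [-1.2, 0.1, 1.5]
finger_gap: 0.1
grip_force: 0.9
arm slope rad 0.131 theta 0.469 270
n 3 row m [-0.0029 -0.0006  0.002 ] deg [ 0.02 -0.03  0.02]
 path [[616.0, 70.0, 204.0], [615.0, 71.0, 201.0], [615.0, 71.0, 197.0], [615.0, 72.0, 193.0]]
n 6 row m [-0.0028 -0.0004  0.002 ] deg [ 0.01 -0.01  0.01]
 path [[616.0, 70.0, 204.0], [615.0, 71.0, 201.0], [615.0, 71.0, 197.0], [615.0, 72.0, 194.0], [615.0, 72.0, 190.0], [615.0, 72.0, 187.0], [614.0, 73.0, 183.0]]
[614.45275338  72.75999354 183.42207756] [614.38952093  73.02337567 177.36568632]
```

```bash
python3 -m handwheel '[[-0.0028,-0.0004,0.002,0,0,0,0],[-0.0028,-0.0004,0.002,0,0,0,0],[-0.0028,-0.0004,0.002,0,0,0,0],[0,0,0,0,0,0,0],[0,0,0,0,0,0,0]]'
python3 -m handwheel '[[-0.0028,-0.0004,0.002,0,0,0,0],[-0.0014,-0.0002,0.001,0,0,0,0],[0,0,0,0,0,0,0],[0,0,0,0,0,0,0]]'
python3 -m handwheel '[[-0.0014,-0.0002,0.001,0,0,0,0],[-0.0014,-0.0002,0.001,0,0,0,0],[0,0,0,0,0,0,0],[0,0,0,0,0,0,0]]'
```

```text
time: 18.02
tool_pos: [615.0, 71.4, 193.7]
tcp_rot: [179.8, -52.1, 10.1]
ft_force: [-0.5, 0.1, 1.5]
finger_gap: 0.2
grip_force: 1.0
time: 18.35
tool_pos: [615.8, 71.8, 190.9]
tcp_rot: [179.8, -52.3, 10.1]
ft_force: [-5.6, -0.8, 9.6]
finger_gap: 0.1
grip_force: 5.0
time: 18.68
tool_pos: [616.6, 72.1, 189.3]
tcp_rot: [179.7, -52.5, 10.2]
ft_force: [-6.1, -1.6, 13.3]
finger_gap: -0.4
grip_force: 6.6
```

```bash
python3 -m handwheel '[[-0.0014,-0.0002,0.001,0,0,0,0],[-0.0008,0,0.0006,0,0,0,0],[0,0,0,0,0,0,0],[0,0,0,0,0,0,0]]'
python3 -m handwheel '[[-0.0014,-0.0002,0.001,0,0,0,0],[0,0,0,0,0,0,0],[0,0,0,0,0,0,0]]'; python3 -c "
from k import *
arm()"
```

```text
time: 19.02
tool_pos: [616.6, 72.2, 186.6]
tcp_rot: [179.7, -52.5, 10.2]
ft_force: [0.4, 0.3, 8.5]
finger_gap: 0.2
grip_force: 4.4
time: 19.27
tool_pos: [616.2, 72.3, 184.2]
tcp_rot: [179.7, -52.4, 10.2]
ft_force: [2.4, -0.1, 5.9]
finger_gap: 0.3
grip_force: 2.8
arm slope rad 0.04 theta 0.56 277
```

```bash
python3 -m handwheel '[[-0.0014,-0.0002,0.001,0,0,0,0],[0,0,0,0,0,0,0],[0,0,0,0,0,0,0]]'
python3 -c "
from k import *
arm()"
python3 -m handwheel '[[-0.0008,0,0.0006,0,0,0,0],[0,0,0,0,0,0,0],[0,0,0,0,0,0,0]]'; python3 -c "
from k import *
arm()"
```

```text
time: 19.57
tool_pos: [615.8, 72.4, 181.9]
tcp_rot: [179.7, -52.4, 10.1]
ft_force: [2.4, 1.1, 3.7]
finger_gap: 0.1
grip_force: 1.8
arm slope rad 0.031 theta 0.569 297
time: 19.87
tool_pos: [614.0, 72.9, 177.8]
tcp_rot: [179.9, -52.1, 10.1]
ft_force: [0.5, 0.6, 0.5]
finger_gap: 0.2
grip_force: 0.1
arm slope rad 0.004 theta 0.596 279
```

```bash
python3 -m handwheel '[[0.006,0,-0.0047,0,0,0,0],[0.012,0,-0.0093,0,0,0,0],[0.016,0,-0.0125,0,0,0,0],[0.016,0,-0.0125,0,0,0,0],[0,0,-0.02,0,0,0,0],[0,0,-0.02,0,0,0,0],[0,0,-0.015,0,0,0,0],[0,0,0,0,0,0,0]]'
python3 -m handwheel '[[0,0,0,0,0,0,0],[0,0,0,0,0,0,0],[0,0,0,0,0,0,0],[0,0,0,0,0,0,0],[0,0,0,0,0,0,0],[0,0,0,0,0,0,0]]'
python3 - <<'E'
from k import *
arm(); im,d,W=cloud("scene"); top,_,_=cloud("top")
cv2.imwrite("pics/fin.png",np.hstack([cv2.resize(im[150:350,100:380],(400,286)),cv2.resize(top,(400,300))[:286]]))
E
```

```text
time: 20.58
tool_pos: [570.5, 65.5, 276.7]
tcp_rot: [179.8, -52.2, 10.2]
ft_force: [0.6, 0.4, 0.6]
finger_gap: -0.0
grip_force: 0.0
time: 21.08
tool_pos: [571.4, 65.7, 274.6]
tcp_rot: [179.9, -52.0, 10.1]
ft_force: [-0.4, -0.5, -0.1]
finger_gap: 0.3
grip_force: 0.0
arm slope rad -0.007 theta 0.607 290
```

View pics/fin.png

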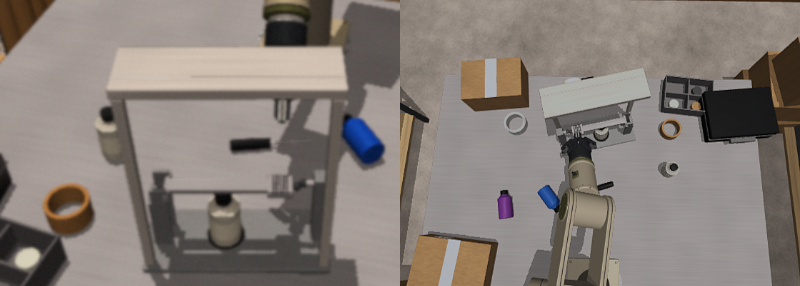

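The arm is level and latched over the upright bottle (225,215), the robot is clear, and the other objects have not moved.

```bash
python3 -c "
from bench import r
print(r.hand_in())"
```

```text
the job is handed in; nothing more can be done
None
```

The job is handed in at about 21 s: the fallen bottle stands cap up in the middle of the mat, the sprung arm is latched level over it, and the robot is clear of everything, with the other objects left where they were.

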